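# Serve a biscuit with the cake server

## Task

Serve the golden biscuit: slide the blade of the cake server under it, pushing it against the raised edge of the board, lift it well clear of the board on the blade, and lay it flat and centred on top of the dark biscuit that waits in the middle of the plate. Do not drop it, do not touch either biscuit with the gripper or arm, and leave the mug, the remote control and the candle jar where they are. Then set the server back down on its blade and foot on the table or the board, clear of the plate, and let go.

Things in the scene. Friction and masses are not known exactly. Their poses are not given: they have to be found in the camera images.
- board: Fixed dark wooden serving board, 260 (its x) by 220 (its y) mm, top surface 18 mm above the table. Origin: centre of the underside. Along its +x (far) end runs a raised edge, 15 mm thick, 25 mm higher than the top surface; the other three sides are open. It is on the robot's left or right, the plate on the other side, turned up to 0.3 rad.
- board_stop (a point): Middle of the raised edge's inner face (facing the board's -x), at the height of the board's top surface: 115 mm from the board's centre. The biscuit slides freely on the board until its rim meets this face, which then holds it while the blade goes under.
- golden_biscuit: Golden-tan rigid disc lying loose on the board, 100 mm diameter, 12 mm thick, about 100 g, too wide for the gripper. Origin: centre of its underside, z up. Underside flat to radius 42 mm, then bevelled up to 5 mm at the rim, so a blade held nose down about 0.2 rad with its tip on the board wedges under it. Its rim is 0 to 60 mm short of the raised edge.
- dark_biscuit: Dark brown rigid biscuit disc of the same shape and size, lying loose in the middle of the plate, its underside 5 mm and its top 17 mm above the table. Origin: centre of its underside.
- plate: White stoneware plate, loose, 0.6 kg, 210 mm diameter, rim 14 mm high, inner floor 5 mm above the table. Origin: centre of its underside.
- server: Cake server, 160 g: flat steel blade, two neck rods rising from its rear to a level blue box handle, thin foot under the handle's rear; stands on blade and foot on the table, tip away from the robot. Origin: straight below the grip point, level with the blade's underside; +x to the tip, z up. Handle x -67 to 28 mm, z 38 to 62 mm, 20 mm wide; neck x 28 to 59; foot at x -60 mm.
- server_grip (a point): Middle of the place to grip the server: on the handle, 50 mm above the blade's underside; close the fingers across the 20 mm width. Centre of mass is within 20 mm of here. The handle can turn a little in the fingers if the blade is pressed hard, so grip it firmly.
- server_tip (a point): Middle of the blade's straight front edge, at its underside: 167 mm ahead of and 50 mm below the grip point. The blade is 112 long (x 55 to 167 mm of the server), 75 wide, 2 mm thick and slippery (friction about 0.2): a biscuit slides off it when tilted nose down by more than about 0.25 rad.
- mug: Blue mug, 80 mm diameter, 90 mm tall, handle on its +y side. Origin: centre of its underside. Bystander: leave alone.
- remote: Black remote control, 170 by 45 by 18 mm, lying flat. Origin: centre of its underside, x along its length. Bystander: leave alone.
- candle: Amber glass candle jar with brass lid, 70 mm diameter, 80 mm tall. Origin: centre of its underside. Bystander: leave alone.
Not all that is in view belongs to the job. Of the things shaped like the server, the steel one is meant.

How it is judged:
By the outcome, as a careful person would: the job done as asked, in the order asked, and still so for the second after the job is handed in, with the robot touching nothing.
It also fails if it takes over 72 s, if anything falls off the work surface, if the arm or the gripper's body presses on something with over 40 N, if the wrist force passes 120 N, or if a joint passes its speed limit or range.

## Robot

A 6-joint arm with a two-finger parallel gripper is mounted at the origin on the work surface. World frame = base frame: x ahead of the robot, y to its left, z up, the work surface at z = 0. Lengths are in mm, angles in rad, forces in N, time in s.
With the tool pointing down it reaches from about 350 to 975 mm from the base axis. Payload 7.1 kg.
Tool frame: the origin (TCP) lies at the very end of the fingers, on their centre line; the grasp point (between the pads) lies 19 mm behind it; z points along the fingers, y is the line along which they close (so a half turn about z gives the same grasp; the last joint's range is limited). The gripper opens to 88 mm and grips with 3 to 60 N. Pads are 20 mm wide; open, the fingers measure 115 mm over their backs; the gripper's body (75 mm by 178 mm) begins 61 mm behind the grasp point.
Start: joints at [-1.155, 0.423, 1.63, -0, 1.089, -0.019], TCP at [263.283, -566.822, 222.675] pointing down, gripper open.
Joint ranges: [-3, 3], [-0.9, 2.11], [0.09, 2.58], [-1.31, 4.45], [0.11, 2.69], [-2.54, 2.54]. Speed limits (rad/s): [2.39, 2.39, 3.01, 3.14, 3.14, 3.14].

## Interface

Orientations are given as a rotation vector (axis times angle).
In Python, from workcell import ctrl, optics gives the robot as it stands.
- The arm moves only by the shell command python3 -m jog 'ROWS'. ROWS is JSON, a list of rows, each a list of 7 numbers: the shift along the tool's x, y, z in units of 40 mm (1.0 is 40 mm), then the turn, a rotation vector about the tool's x, y, z in units of 6 degrees (1.0 is 6 degrees), then the opening, from 0 (shut) to 1 (fully open). A call has 1 to 20 rows; each row shifts and turns the commanded pose from where the row before left it, along the tool's axes as they then stand; what a row does not reach is not made up. A row lasts 1/10 s, in which the tool goes at most 50 mm and 8.59 degrees, less where a joint would pass 70% of its speed; a pose out of reach is approached as far as the arm can. A call is refused whole if a number of a shift passes 1 or a number of a turn 1, either way. A call with a gripper value outside its range is refused whole. The fingers move at their own pace and stop on an object; the grip force is fixed at half the most. Time passes only in rows, so rows that do not move let the fingers close. It gives the time, the measured TCP pose, the force, the opening and the grip force at its end, in the units of the state.
- ctrl.get_obs(): the state, without advancing time (a new reading comes with each control period).
- optics.get_image(name): name is "scene" or "side" or "wrist"; returns the picture (400x640x3 uint8, red, green, blue); there is no depth.
- optics.camera_model(name): a dict with "fov_y" (degrees; the focal length in pixels is half the picture's height over the tangent of half this angle, whatever the lens; pixels are square), "cx", "cy" (the principal point, pixels), "view" (4x4, takes a point from world to camera coordinates); the wrist camera has in their place "hand_eye" (4x4, takes a point from camera to tool coordinates, whose origin is the TCP and whose axes are the flange's). Camera axes: x right, y up, looking along -z (the intrinsics and any distortion apply to the point x, -y, -z); pixel columns grow to the right and rows downward; lengths in mm; the calibration is good to about 2 mm. A picture is of the moment at which its call begins: read the wrist's pose just before it. camera_model takes no time and is no camera call.
- ctrl.close_job(): hands the job in; it is judged then, once.
Trained networks look in the newest picture that a camera, given by its name, has taken for a name from the list of things; names that differ only in an ending like _2 or _b are one class to them, and where a whole thing is asked for, a point or a joint stands for the part that bears it (a point fixed in the world has none). Each returns a list of dicts, best first, with "conf" (0 to 1); they miss things now and then, are a little off and sometimes report something else, mostly with a low value. They report only what shows in the picture. A call takes as long as a camera call. They do not tell look-alikes from the thing itself.
- optics.masks_of(target, camera): "pixels" (400x640 bool, what is visible of it) and "extent" ([centre column, centre row, width, height] in pixels, round what is visible of it).
The state is a dict: "t": time; "qpos": joint angles; "qvel": joint speeds; "joint_torque": joint torques, N m; "ee_pos": TCP position; "orientation": TCP orientation; "ft_force": force on the tool from outside, world axes, zero at the start; "moment": the same for the moment, N m; "width": finger opening in mm; "grasp_force": force on a finger pad.
Only numpy, scipy, OpenCV 4.12 (cv2) and the standard library are available. Lean on these libraries where they do the work, as an engineer would, in place of code of your own. Each camera call takes 0.05 s, during which the arm holds its last target. There are 200 camera calls.

## Working session

There is one attempt and no reset: what is moved stays moved. The work goes in short steps, Python scripts to look and compute and a shell command to move; the robot and the scene stay as the last step left them, time stands still between calls to the robot, and variables do not carry over. Pictures are saved under pics/ and viewed, at most 10 in all, crops included, and the job is handed in when it is done.

```bash
mkdir -p pics; ls; python3 - <<'E'
from workcell import ctrl, optics
import cv2,numpy as np
o=ctrl.get_obs();print({k:np.round(v,3).tolist() for k,v in o.items()})
for n in("scene","side","wrist"):
    cm=optics.camera_model(n);print(n,{k:np.round(v,4).tolist() if not isinstance(v,str) else v for k,v in cm.items()})
    im=optics.get_image(n);cv2.imwrite(f"pics/{n}0.png",im[:,:,::-1])
    if n!="wrist":
        for t in("board","golden_biscuit","dark_biscuit","plate","server","mug","remote","candle"):
            print(n,t,[(round(d["conf"],2),np.round(d["extent"]).tolist()) for d in optics.masks_of(t,n)])
E
```

```text
pics
{'t': 0.0, 'qpos': [-1.155, 0.424, 1.631, -0.0, 1.089, -0.019], 'qvel': [0.001, 0.001, 0.0, -0.0, -0.0, 0.0], 'joint_torque': [-0.001, -54.463, -27.367, 0.064, 0.023, -0.0], 'ee_pos': [263.049, -566.334, 221.909], 'orientation': [-3.066, -0.677, 0.0], 'ft_force': [-0.262, -0.282, -0.662], 'moment': [0.009, -0.032, -0.033], 'grasp_force': 0.0, 'width': 87.938}
scene {'fov_y': 55.4182, 'cx': 323.3457, 'cy': 203.7636, 'view': [[-0.749, 0.6625, 0.0002, 353.8577], [-0.5444, -0.6157, 0.5697, 236.6157], [0.3776, 0.4266, 0.8218, -1311.4091], [0.0, 0.0, 0.0, 1.0]]}
scene board [(0.75, [260.0, 179.0, 110.0, 84.0])]
scene golden_biscuit [(0.73, [254.0, 191.0, 28.0, 31.0]), (0.22, [319.0, 213.0, 61.0, 67.0])]
scene dark_biscuit [(0.57, [360.0, 300.0, 35.0, 40.0])]
scene plate [(0.63, [358.0, 301.0, 82.0, 81.0]), (0.46, [228.0, 267.0, 45.0, 47.0]), (0.34, [256.0, 179.0, 109.0, 86.0])]
scene server [(0.96, [457.0, 218.0, 66.0, 69.0]), (0.71, [293.0, 100.0, 51.0, 49.0]), (0.6, [319.0, 215.0, 62.0, 68.0])]
scene mug [(0.9, [227.0, 267.0, 45.0, 41.0])]
scene remote [(0.78, [475.0, 329.0, 56.0, 5
[... 340 characters left out ...]
2.0, 160.0, 26.0, 21.0])]
side dark_biscuit [(0.96, [238.0, 240.0, 29.0, 20.0])]
side plate [(0.77, [237.0, 242.0, 64.0, 49.0]), (0.19, [240.0, 162.0, 28.0, 35.0])]
side server [(0.93, [307.0, 202.0, 65.0, 24.0]), (0.78, [333.0, 302.0, 75.0, 45.0]), (0.75, [422.0, 159.0, 62.0, 18.0]), (0.27, [328.0, 163.0, 81.0, 53.0])]
side mug [(0.96, [242.0, 162.0, 24.0, 31.0])]
side remote [(0.74, [230.0, 321.0, 51.0, 35.0]), (0.42, [328.0, 162.0, 84.0, 61.0])]
side candle [(0.56, [395.0, 125.0, 20.0, 22.0])]
wrist {'fov_y': 69.436, 'cx': 325.1403, 'cy': 200.4938, 'hand_eye': [[-0.0004, 0.9638, 0.2668, 72.8899], [1.0, 0.0005, -0.0003, -0.2129], [-0.0005, 0.2668, -0.9638, -162.499], [0.0, 0.0, 0.0, 1.0]]}
```

View both.

View pics/scene0.png

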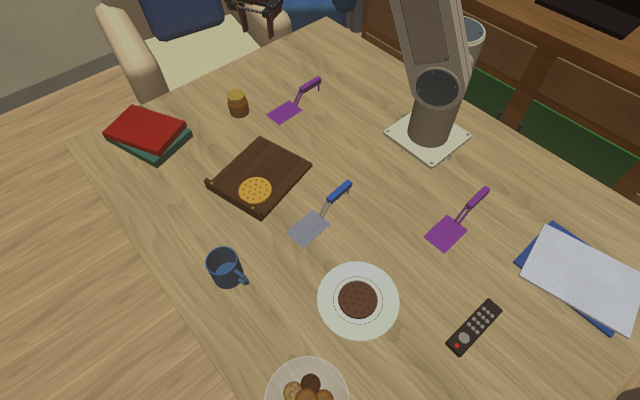

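View pics/side0.png

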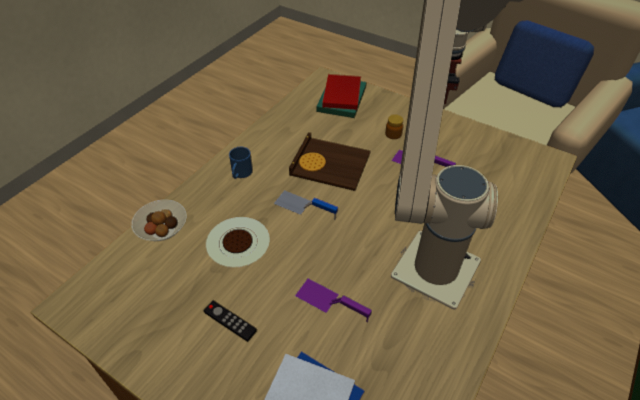

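```bash
cat > h.py <<'E'
from workcell import ctrl, optics
import cv2,numpy as np
from scipy.spatial.transform import Rotation as R
def cam(n,obs=None):
    c=optics.camera_model(n);f=200/np.tan(np.radians(c["fov_y"])/2)
    if n=="wrist":
        o=obs or ctrl.get_obs();T=np.eye(4);T[:3,:3]=R.from_rotvec(o["orientation"]).as_matrix();T[:3,3]=o["ee_pos"]
        M=T@np.array(c["hand_eye"])
    else: M=np.linalg.inv(np.array(c["view"]))
    return f,c["cx"],c["cy"],M
def ray(n,uv,z,C=None):
    f,cx,cy,M=C or cam(n)
    uv=np.atleast_2d(uv).astype(float)
    d=np.c_[(uv[:,0]-cx)/f,-(uv[:,1]-cy)/f,-np.ones(len(uv))]@M[:3,:3].T
    p=M[:3,3];return p+d*((z-p[2])/d[:,2])[:,None]
def proj(n,P,C=None):
    f,cx,cy,M=C or cam(n);q=(np.atleast_2d(P)-M[:3,3])@M[:3,:3]
    return np.c_[cx-f*q[:,0]/q[:,2],cy+f*q[:,1]/q[:,2]]
def cen(m):
    v,u=np.nonzero(m);return u.mean(),v.mean()
E
python3 - <<'E'
from h import *
for n in("scene","side"):
    optics.get_image(n)
    for t,z in(("golden_biscuit",30),("dark_biscuit",17),("plate",10),("candle",40),("mug",45),("remote",18),("board",18)):
        r=optics.masks_of(t,n)
        if r: print(n,t,round(r[0]["conf"],2),np.round(ray(n,cen(r[0]["pixels"]),z)).tolist())
# server points read by eye
print(ray("scene",[(290,229),(303,245),(329,221),(316,212)],0).round())
print("handle",ray("scene",[(331,203),(350,183)],62).round())
print("side blade",ray("side",[(276,206),(303,213),(311,201),(284,193)],0).round())
print("side handle",ray("side",[(313,202),(337,210)],62).round())
print("board sc",ray("scene",[(260,137),(312,163),(260,217),(206,181)],18).round())
print("board side",ray("side",[(309,138),(370,153),(358,187),(290,171)],18).round())
E
```

```text
scene dark_biscuit 0.59 [[592.0, 266.0, 17.0]]
scene plate 0.67 [[593.0, 269.0, 10.0]]
scene candle 0.82 [[413.0, -523.0, 40.0]]
scene mug 0.88 [[798.0, -14.0, 45.0]]
scene remote 0.68 [[433.0, 502.0, 18.0]]
scene board 0.65 [[542.0, -222.0, 18.0]]
side golden_biscuit 0.62 [[587.0, -175.0, 30.0]]
side dark_biscuit 0.91 [[591.0, 268.0, 17.0]]
side plate 0.66 [[592.0, 266.0, 10.0]]
side candle 0.72 [[416.0, -522.0, 40.0]]
side mug 0.94 [[802.0, -15.0, 45.0]]
side remote 0.7 [[423.0, 506.0, 18.0]]
side board 0.94 [[525.0, -221.0, 18.0]]
[[586. -16.  -0.]
 [592.  49.   0.]
 [484.  38.   0.]
 [492. -11.  -0.]]
handle [[466.  26.  62.]
 [377.  10.  62.]]
side blade [[585.  62.   0.]
 [485.  37.   0.]
 [494. -26.   0.]
 [598.  -5.   0.]]
side handle [[453.  22.  62.]
 [366.   9.  62.]]
board sc [[ 443. -355.   18.]
 [ 386. -152.   18.]
 [ 632.  -96.   18.]
 [ 679. -313.   18.]]
board side [[ 681. -296.   18.]
 [ 432. -350.   18.]
 [ 379. -163.   18.]
 [ 635.  -97.   18.]]
```

```bash
cat >> h.py <<'E'
def pose(yaw,pitch=0):   # pitch>0 nose down
    return R.from_euler("z",yaw)*R.from_euler("y",pitch)*R.from_euler("x",np.pi)
def go(p,yaw=None,pitch=0,prt=True):
    o=ctrl.get_obs();q=R.from_rotvec(o["orientation"])
    s=q.inv().apply(np.array(p)-o["ee_pos"])/40
    out=["shift units",s.round(2).tolist(),"mm",round(np.linalg.norm(s)*40,1)]
    if yaw is not None: out+=["turn units",np.degrees((q.inv()*pose(yaw,pitch)).as_rotvec()/6).round(2).tolist()]
    print(*out,"t",round(o["t"],2))
def where():
    o=ctrl.get_obs();q=R.from_rotvec(o["orientation"]).as_matrix()
    x=q[:,0];print("tcp",np.round(o["ee_pos"],1),"yaw",round(np.arctan2(x[1],x[0]),3),"pitch",round(-np.arcsin(x[2]),3),"roll",round(np.arcsin(q[2,1]),3),"w",round(o["width"],1),"F",np.round(o["ft_force"],1),"gf",round(o["grasp_force"],1),"t",round(o["t"],2))
    return o
E
python3 -c "
from h import *
where();go([425,-4,222],.15)"
```

```text
tcp [ 263.3 -566.8  222.7] yaw 0.435 pitch -0.0 roll -0.0 w 88.0 F [-0.  -0.5 -0.1] gf 0.0 t 1.75
shift units [9.59, -11.06, 0.02] mm 585.6 turn units [-0.0, -0.0, 2.72] t 1.75
```

```bash
python3 -m jog '[[0.64,-0.74,0,0,0,0,1],[0.64,-0.74,0,0,0,0,1],[0.64,-0.74,0,0,0,0,1],[0.64,-0.74,0,0,0,0,1],[0.64,-0.74,0,0,0,0,1],[0.64,-0.74,0,0,0,0,1],[0.64,-0.74,0,0,0,0,1],[0.64,-0.74,0,0,0,0,1],[0.64,-0.74,0,0,0,0,1],[0.64,-0.74,0,0,0,0,1],[0.64,-0.74,0,0,0,0,1],[0.64,-0.74,0,0,0,0,1],[0.64,-0.74,0,0,0,0,1],[0.64,-0.74,0,0,0,0,1],[0.64,-0.74,0,0,0,0,1],[0,0,0,0,0,0.9,1],[0,0,0,0,0,0.9,1],[0,0,0,0,0,0.9,1],[0,0,0,0,0,0,1]]'; python3 - <<'E'
from h import *
where();o=ctrl.get_obs();im=optics.get_image("wrist");C=cam("wrist",o)
cv2.imwrite("pics/w1.png",im[:,:,::-1])
for d in optics.masks_of("server","wrist"):print(d["conf"],np.round(d["extent"]))
E
```

```text
t: 3.65
ee_pos: [424.6, -2.2, 222.8]
orientation: [3.133, 0.238, 0.0]
ft_force: [-0.4, -0.7, -0.8]
width: 87.9
grasp_force: 0.0
tcp [424.6  -2.2 222.8] yaw 0.152 pitch -0.0 roll 0.0 w 87.9 F [-0.4 -0.7 -0.8] gf 0.0 t 3.65
0.76 [110. 238.  55.  46.]
0.7 [328. 128.  68. 200.]
```

View pics/w1.png

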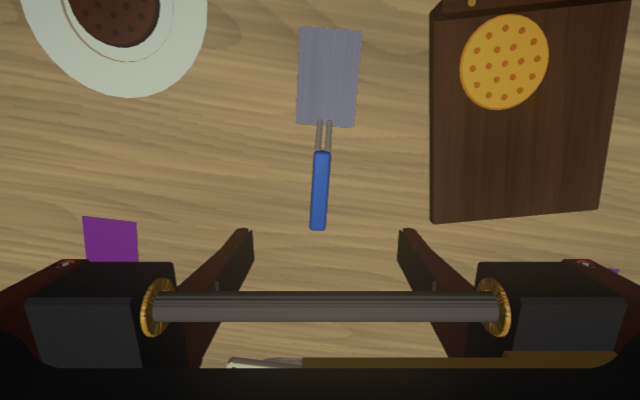

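The wrist view shows the steel server with its blade corners at (302,27), (361,31), (355,127), (297,124). Its blue handle runs from (322,152) to (317,230). The board is on the right with the biscuit near (505,62) close to the raised edge, and the plate is top left.

```bash
python3 - <<'E'
from h import *
o=ctrl.get_obs();im=optics.get_image("wrist");C=cam("wrist",o)
hsv=cv2.cvtColor(im,cv2.COLOR_RGB2HSV)
b=((hsv[...,0]>100)&(hsv[...,0]<125)&(hsv[...,1]>140)&(hsv[...,2]>60)).astype(np.uint8);b[:, :280]=0;b[:,380:]=0;b[240:]=0
r=cv2.minAreaRect(np.argwhere(b)[:,::-1].astype(np.float32));print("handle",r)
bl=ray("w",[(302,27),(361,31),(355,127),(297,124)],2,C);print("blade",bl.round())
print("tip mid",bl[:2].mean(0).round(1),"rear mid",bl[2:].mean(0).round(1),"w",np.linalg.norm(bl[0]-bl[1]),"len",np.linalg.norm(bl[:2].mean(0)-bl[2:].mean(0)))
h=ray("w",[(322,152),(317.5,230)],62,C);print("handle",h.round(1),np.linalg.norm(h[0]-h[1]))
d=bl[:2].mean(0)-h[1];print("yaw",np.arctan2(d[1],d[0]))
y=((hsv[...,0]>8)&(hsv[...,0]<28)&(hsv[...,1]>150)&(hsv[...,2]>120)).astype(np.uint8)*255;y[:, :400]=0;y[130:]=0
y=cv2.morphologyEx(y,cv2.MORPH_CLOSE,np.ones((9,9)))
n,l,s,c=cv2.connectedComponentsWithStats(y);k=1+np.argmax(s[1:,4])
cs=max(cv2.findContours((l==k).astype(np.uint8),cv2.RETR_EXTERNAL,cv2.CHAIN_APPROX_NONE)[0],key=len)[:,0]
P=ray("w",cs,29,C);(cx,cy),rad=cv2.minEnclosingCircle(P[:,:2].astype(np.float32));print("biscuit",cx,cy,rad,P[:,:2].mean(0))
B=ray("w",[(432,222),(598,208),(440,14),(630,1)],18,C);print("board nearL,nearR, stopL,stopR",B.round(1))
pl=ray("w",[(117,0)],17,C)
E
```

```text
handle ((318.9873046875, 190.67764282226562), (15.033125877380371, 77.16055297851562), 4.085616588592529)
blade [[598.  52.   2.]
 [604. -17.   2.]
 [495. -30.   2.]
 [487.  44.   2.]]
tip mid [601.   17.4   2. ] rear mid [490.8   6.8   2. ] w 69.96617339092695 len 110.71701040332913
handle [[462.8   7.2  62. ]
 [370.6  -1.5  62. ]] 92.64912628266046
yaw 0.08165008328553243
biscuit 588.7102661132812 -181.20941162109375 49.81256866455078 [ 589.88640166 -181.07515904]
board nearL,nearR, stopL,stopR [[ 388.5 -153.7   18. ]
 [ 441.6 -367.    18. ]
 [ 630.1 -100.6   18. ]
 [ 674.7 -305.5   18. ]]
```

```bash
python3 -c "
from h import *
go([435.5,4,31],.092)"
```

```text
shift units [0.29, -0.12, 4.79] mm 192.2 turn units [0.0, -0.0, 0.59] t 3.8
```

```bash
python3 -m jog '[[0.29,-0.12,0.5,0,0,0,1],[0,0,0.9,0,0,0.58,1],[0,0,0.9,0,0,0,1],[0,0,0.9,0,0,0,1],[0,0,0.8,0,0,0,1],[0,0,0.5,0,0,0,1],[0,0,0.28,0,0,0,1],[0,0,0,0,0,0,1],[0,0,0,0,0,0,0],[0,0,0,0,0,0,0],[0,0,0,0,0,0,0],[0,0,0,0,0,0,0],[0,0,0,0,0,0,0],[0,0,0,0,0,0,0],[0,0,0,0,0,0,0]]'; python3 -c "
from h import *
where();go([435.5,4,31],.092)"
```

```text
t: 5.3
ee_pos: [435.3, 4.1, 31.6]
orientation: [-3.138, -0.143, -0.0]
ft_force: [-0.1, 0.0, -0.6]
width: 35.1
grasp_force: 0.0
tcp [435.3   4.1  31.6] yaw 0.091 pitch -0.0 roll 0.0 w 35.1 F [-0.1  0.  -0.6] gf 0.0 t 5.3
shift units [0.0, 0.0, 0.01] mm 0.6 turn units [0.0, -0.0, -0.01] t 5.3
```

```bash
python3 -m jog '[[0,0,0,0,0,0,0],[0,0,0,0,0,0,0],[0,0,0,0,0,0,0],[0,0,0,0,0,0,0],[0,0,0,0,0,0,0],[0,0,-0.2,0,0,0,0],[0,0,-0.5,0,0,0,0],[0,0,-0.7,0,0,0,0],[0,0,-0.7,0,0,0,0],[0,0,-0.4,0,0,0,0],[0,0,0,0,0,0,0]]'; python3 - <<'E'
from h import *
o=where();im=optics.get_image("wrist");cv2.imwrite("pics/w2.png",im[:,:,::-1])
q=R.from_rotvec(o["orientation"]).as_matrix();C=cam("wrist",o)
P=[o["ee_pos"]+q@np.array([x,y,31.]) for x,y in((167,-37.5),(167,37.5),(55,37.5),(55,-37.5))];print(proj("w",P,C).round(1))
E
```

```text
t: 6.4
ee_pos: [436.7, 4.1, 133.7]
orientation: [3.138, 0.143, 0.007]
ft_force: [0.5, 0.2, -0.9]
width: 19.5
grasp_force: 30.0
tcp [436.7   4.1 133.7] yaw 0.091 pitch -0.005 roll 0.001 w 19.5 F [ 0.5  0.2 -0.9] gf 30.0 t 6.4
[[258.2 -54.1]
 [392.3 -54.2]
 [381.9 148.5]
 [268.7 148.6]]
```

View pics/w2.png

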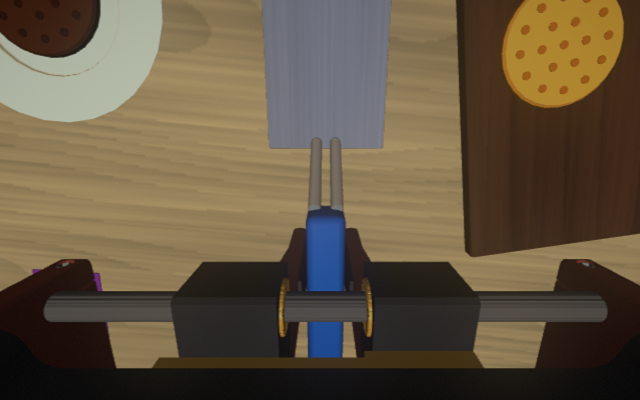

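```bash
cat >> h.py <<'E'
def gotip(tip,yaw,pitch=0):
    r=R.from_euler("z",yaw)*R.from_euler("y",pitch)
    t=np.array(tip)-r.apply([167,0,-31]);print("tcp target",t.round(1));go(t,yaw,pitch)
E
python3 -c "
from h import *
go([352.4,-235.1,133.7],.225,0);gotip([506,-200,50],.225,.2)"
```

```text
shift units [-2.62, 5.76, -0.04] mm 253.3 turn units [0.0, -0.03, -1.28] t 6.45
tcp target [ 352.5 -235.1  113.6]
shift units [-2.62, 5.77, 0.47] mm 254.1 turn units [-0.12, -1.93, -1.27] t 6.45
```

```bash
python3 -m jog '[[-0.2,0.5,0,0,0,0,0],[-0.35,0.75,0,0,0,0,0],[-0.35,0.75,0,0,0,0,0],[-0.35,0.75,0,0,0,0,0],[-0.35,0.75,0,0,0,0,0],[-0.35,0.75,0,0,0,0,0],[-0.35,0.75,0,0,0,0,0],[-0.32,0.76,0,0,0,0,0],[0,0,0,0,0,-0.64,0],[0,0,0,0,0,-0.64,0],[0,0,0.2,0,-0.5,0,0],[0,0,0.2,0,-0.5,0,0],[0,0,0,0,-0.5,0,0],[0,0,0,0,-0.43,0,0],[0,0,0,0,0,0,0]]'; python3 - <<'E'
from h import *
o=where();im=optics.get_image("wrist");cv2.imwrite("pics/w3.png",im[:,:,::-1]);C=cam("wrist",o)
gotip([506,-200,30],.225,.2)
s=optics.get_image("side");u,v=proj("side",[[520,-200,30]])[0].astype(int)
cv2.imwrite("pics/s3.png",np.vstack([cv2.resize(s[v-55:v+55,u-100:u+100],(800,440),interpolation=cv2.INTER_CUBIC)])[:,:,::-1]);print(u-100,v-55)
print("tip side pred",proj("side",[[506,-200,50]]))
for d in optics.masks_of("golden_biscuit","side")[:1]:print(d["conf"],ray("side",cen(d["pixels"]),29))
E
```

```text
t: 7.95
ee_pos: [351.7, -234.5, 114.1]
orientation: [3.084, 0.351, -0.316]
ft_force: [-0.1, 0.3, -1.3]
width: 19.9
grasp_force: 30.0
tcp [ 351.7 -234.5  114.1] yaw 0.227 pitch 0.204 roll -0.001 w 19.9 F [-0.1  0.3 -1.3] gf 30.0 t 7.95
tcp target [ 352.5 -235.1   93.6]
shift units [0.13, 0.03, 0.5] mm 20.8 turn units [-0.01, 0.03, 0.02] t 8.0
230 109
tip side pred [[333.81102184 161.7967629 ]]
0.78 [[ 588.94964051 -177.9384861    29.        ]]
```

View pics/w3.png

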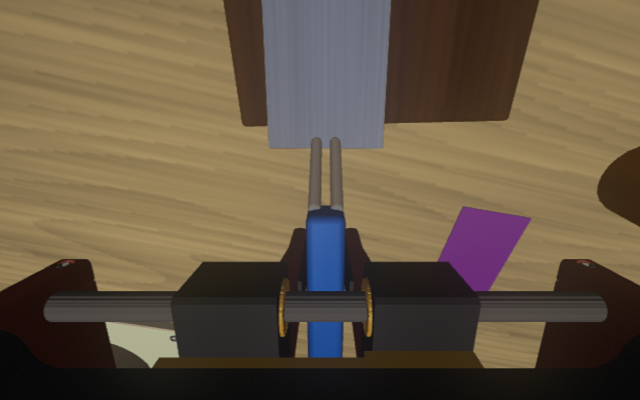

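View pics/s3.png

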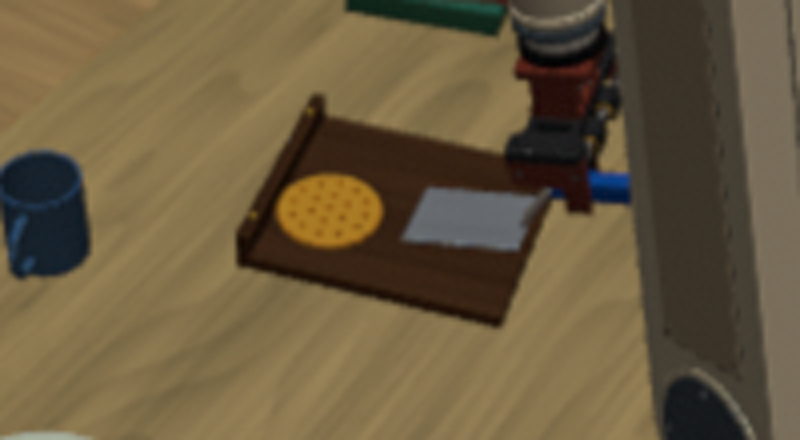

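The wrist view shows the near board edge from (243,126) to (510,120) behind the blade. The side crop shows the blade tip near (415,214), on the predicted spot, pointing at the biscuit centred at (330,210).

```bash
python3 - <<'E'
from h import *
o=where();C=cam("wrist",o);e=ray("w",[(243,126),(510,120)],18,C);d=e[0]-e[1];print(e.round(1),np.linalg.norm(d),"yaw",np.arctan2(-d[0],d[1]))
m=e.mean(0);print("stop",m[:2]+245*np.array([np.cos(.23),np.sin(.23)]))
gotip([507,-199.5,20],.23,.2)
E
```

```text
tcp [ 350.8 -234.5  114.8] yaw 0.226 pitch 0.202 roll -0.001 w 19.5 F [ 0.  -0.5 -1.1] gf 30.0 t 8.1
[[ 384.3 -156.7   18. ]
 [ 438.2 -370.    18. ]] 220.02268375794512 yaw 0.24751079129394726
stop [ 649.83270242 -207.49977698]
tcp target [ 353.6 -235.4   83.6]
shift units [0.22, 0.04, 0.75] mm 31.4 turn units [-0.02, 0.02, -0.04] t 8.1
```

```bash
python3 -m jog '[[0.07,0.02,0.25,0,0,-0.02,0],[0.07,0.02,0.25,0,0,-0.02,0],[0.08,0,0.25,0,0,-0.04,0],[0,0,0,0,0,0,0],[0,0,0,0,0,0,0]]'; python3 -c "
from h import *
where();gotip([507,-199.5,18],.235,.2)"
```

```text
t: 8.6
ee_pos: [354.1, -235.8, 83.8]
orientation: [3.083, 0.362, -0.314]
ft_force: [0.3, -0.5, -1.6]
width: 19.7
grasp_force: 30.0
tcp [ 354.1 -235.8   83.8] yaw 0.234 pitch 0.203 roll -0.003 w 19.7 F [ 0.3 -0.5 -1.6] gf 30.0 t 8.6
tcp target [ 353.8 -236.2   81.6]
shift units [0.0, 0.01, 0.06] mm 2.3 turn units [-0.03, 0.03, -0.01] t 8.6
```

```bash
python3 -m jog '[[0,0,0.05,0,0,-0.05,0],[0,0,0,0,0,0,0]]'; python3 -c "
from h import *
where();gotip([507,-199.5,18],.235,.2)"
```

```text
t: 8.8
ee_pos: [354.0, -236.1, 82.4]
orientation: [3.082, 0.37, -0.313]
ft_force: [-0.9, 0.4, -1.9]
width: 20.0
grasp_force: 30.0
tcp [ 354.  -236.1   82.4] yaw 0.24 pitch 0.202 roll -0.003 w 20.0 F [-0.9  0.4 -1.9] gf 30.0 t 8.8
tcp target [ 353.8 -236.2   81.6]
shift units [-0.0, 0.0, 0.02] mm 0.9 turn units [-0.02, 0.02, 0.04] t 8.8
```

```bash
python3 -m jog '[[0.005,0,0.025,0,0,0.03,0],[0,0,0,0,0,0,0]]';python3 -m jog '[[0.005,0,0.025,0,0,0,0],[0,0,0,0,0,0,0]]';python3 -m jog '[[0.005,0,0.025,0,0,0,0],[0,0,0,0,0,0,0]]'; python3 -c "
from h import *
where()"
```

```text
t: 9.0
ee_pos: [354.2, -236.1, 81.5]
orientation: [3.082, 0.365, -0.312]
ft_force: [-0.9, -0.2, 0.0]
width: 20.0
grasp_force: 30.0
t: 9.2
ee_pos: [354.2, -236.2, 80.5]
orientation: [3.082, 0.365, -0.312]
ft_force: [-1.4, -0.5, 1.1]
width: 19.8
grasp_force: 30.0
t: 9.4
ee_pos: [354.1, -236.1, 79.3]
orientation: [3.083, 0.365, -0.312]
ft_force: [-0.7, 0.0, 1.5]
width: 19.9
grasp_force: 30.0
tcp [ 354.1 -236.1   79.3] yaw 0.236 pitch 0.202 roll -0.002 w 19.9 F [-0.7  0.   1.5] gf 30.0 t 9.4
```

```bash
python3 -m jog '[[0.147,0,-0.03,0,0,0,0],[0.147,0,-0.03,0,0,0,0],[0.147,0,-0.03,0,0,0,0],[0.147,0,-0.03,0,0,0,0],[0.147,0,-0.03,0,0,0,0],[0.147,0,-0.03,0,0,0,0],[0.147,0,-0.03,0,0,0,0],[0.147,0,-0.03,0,0,0,0],[0.147,0,-0.03,0,0,0,0],[0.147,0,-0.03,0,0,0,0]]';python3 -m jog '[[0.1,0,-0.02,0,0,0,0],[0.1,0,-0.02,0,0,0,0],[0.1,0,-0.02,0,0,0,0],[0.1,0,-0.02,0,0,0,0],[0.1,0,-0.02,0,0,0,0]]'; python3 - <<'E'
from h import *
where();s=optics.get_image("side");u,v=proj("side",[[560,-190,30]])[0].astype(int)
cv2.imwrite("pics/s4.png",cv2.resize(s[v-40:v+40,u-70:u+70],(800,457),interpolation=cv2.INTER_CUBIC)[:,:,::-1]);print(u-70,v-40)
E
```

```text
t: 10.4
ee_pos: [412.8, -221.9, 79.3]
orientation: [3.083, 0.365, -0.313]
ft_force: [-1.4, 0.7, 1.7]
width: 19.6
grasp_force: 30.0
t: 10.9
ee_pos: [432.5, -217.2, 79.2]
orientation: [3.083, 0.365, -0.313]
ft_force: [-2.2, -0.6, 2.3]
width: 19.6
grasp_force: 30.0
tcp [ 432.5 -217.2   79.2] yaw 0.236 pitch 0.202 roll -0.002 w 19.6 F [-2.2 -0.6  2.3] gf 30.0 t 10.9
250 121
```

View pics/s4.png

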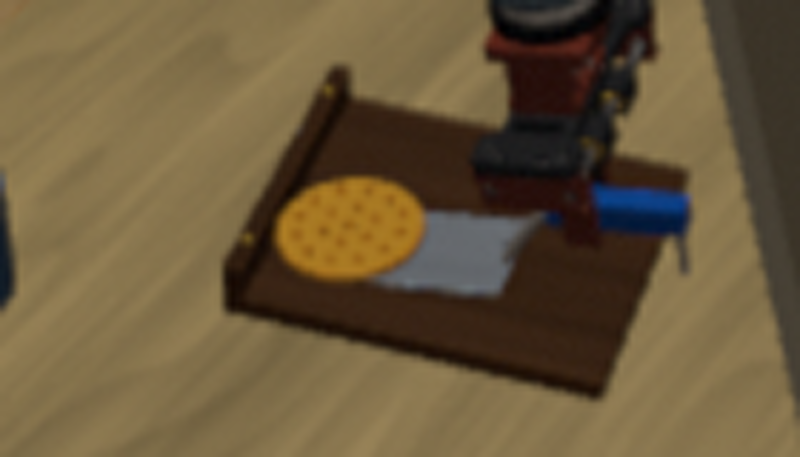

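The side crop shows the biscuit centred near (350,228), pushed against the raised edge, with the blade already partly under its rear.

```bash
python3 -m jog '[[0.1,0,-0.02,0,0,0,0],[0.1,0,-0.02,0,0,0,0],[0.1,0,-0.02,0,0,0,0],[0.1,0,-0.02,0,0,0,0],[0.1,0,-0.02,0,0,0,0],[0.1,0,-0.02,0,0,0,0],[0.1,0,-0.02,0,0,0,0],[0.1,0,-0.02,0,0,0,0],[0.1,0,-0.02,0,0,0,0],[0.1,0,-0.02,0,0,0,0]]'; python3 - <<'E'
from h import *
where();s=optics.get_image("side");u,v=proj("side",[[560,-190,30]])[0].astype(int)
cv2.imwrite("pics/s5.png",cv2.resize(s[v-40:v+40,u-70:u+70],(800,457),interpolation=cv2.INTER_CUBIC)[:,:,::-1]);print(u-70,v-40)
for d in optics.masks_of("golden_biscuit","side")[:1]:print(d["conf"],ray("side",cen(d["pixels"]),32))
E
```

```text
t: 11.95
ee_pos: [471.8, -207.6, 79.0]
orientation: [3.083, 0.365, -0.314]
ft_force: [-3.0, -0.6, 3.4]
width: 20.2
grasp_force: 30.0
tcp [ 471.8 -207.6   79. ] yaw 0.236 pitch 0.203 roll -0.002 w 20.2 F [-3.  -0.6  3.4] gf 30.0 t 11.95
250 121
0.87 [[ 595.48638428 -176.2110109    32.        ]]
```

View pics/s5.png

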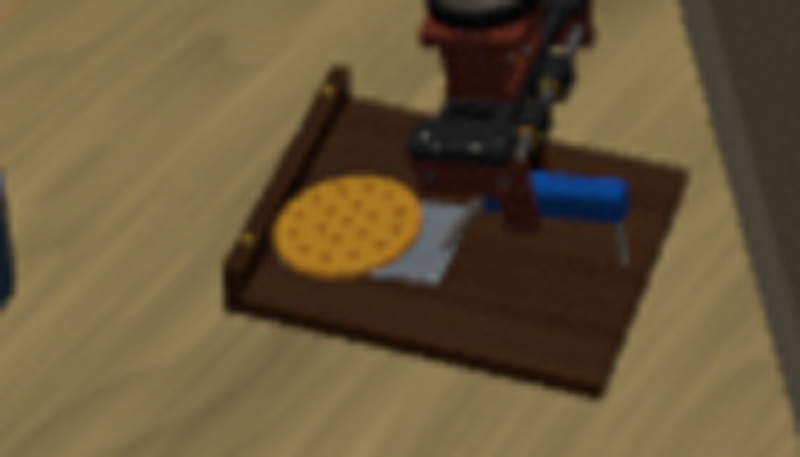

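```bash
python3 -m jog '[[0.1,0,-0.02,0,0,0,0],[-0.02,0,0,0,0.2,0,0],[-0.02,0,0,0,0.2,0,0],[-0.02,0,0,0,0.2,0,0],[-0.02,0,0,0,0.2,0,0],[-0.02,0,0,0,0.2,0,0],[-0.02,0,0,0,0.2,0,0],[-0.02,0,-0.02,0,0.2,0,0],[-0.02,0,-0.05,0,0.2,0,0],[-0.02,0,-0.1,0,0.2,0,0],[-0.02,0,-0.15,0,0.2,0,0],[0,0,-0.2,0,0.2,0,0],[0,0,-0.3,0,0,0,0],[0,0,-0.4,0,0,0,0],[0,0,-0.4,0,0,0,0],[0,0,-0.4,0,0,0,0],[0,0,-0.4,0,0,0,0],[0,0,-0.25,0,0,0,0],[0,0,-0.1,0,0,0,0],[0,0,0,0,0,0,0]]'; python3 - <<'E'
from h import *
where();s=optics.get_image("side");w=optics.get_image("wrist")
cr=cv2.resize(s[100:190,230:390],(640,360),interpolation=cv2.INTER_CUBIC)
cv2.imwrite("pics/s6.png",np.vstack([cr,cv2.resize(w[:240],(640,240))])[:,:,::-1])
for c in("side","wrist"):
  for d in optics.masks_of("golden_biscuit",c)[:2]:print(c,d["conf"],d["extent"])
E
```

```text
t: 14.05
ee_pos: [466.2, -209.5, 191.2]
orientation: [-3.115, -0.369, -0.045]
ft_force: [-0.4, 0.5, -2.4]
width: 20.4
grasp_force: 30.0
tcp [ 466.2 -209.5  191.2] yaw 0.236 pitch -0.029 roll -0.001 w 20.4 F [-0.4  0.5 -2.4] gf 30.0 t 14.05
side 0.69 [311.5, 129.4, 27.8, 19.5]
side 0.38 [238.2, 240.2, 29.0, 22.6]
wrist 0.59 [320.8, 58.7, 187.1, 117.4]
```

View pics/s6.png

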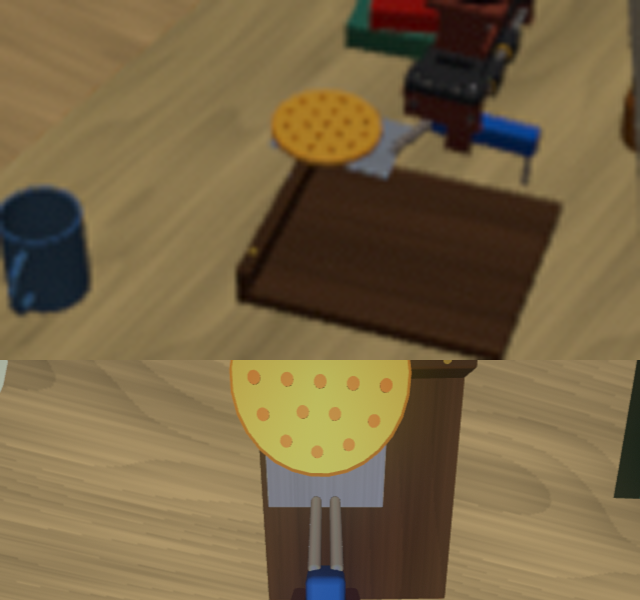

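The biscuit sits centred on the lifted blade; in the side crop at (327,128) its front is about flush with the tip.

```bash
cat >> h.py <<'E'
def onblade():   # golden biscuit centre in server frame, via wrist picture
    from scipy.optimize import least_squares
    o=ctrl.get_obs();im=optics.get_image("wrist");C=cam("wrist",o);hsv=cv2.cvtColor(im,cv2.COLOR_RGB2HSV)
    m=((hsv[...,0]>8)&(hsv[...,0]<32)&(hsv[...,1]>115)&(hsv[...,2]>130)).astype(np.uint8);m[200:]=0
    m=cv2.morphologyEx(m,cv2.MORPH_OPEN,np.ones((5,5)));m=cv2.morphologyEx(m,cv2.MORPH_CLOSE,np.ones((15,15)))
    c=max(cv2.findContours(m,cv2.RETR_EXTERNAL,cv2.CHAIN_APPROX_NONE)[0],key=len)[:,0]
    c=c[(c[:,1]>3)]
    f,cx,cy,_=C;H=np.array(optics.camera_model("wrist")["hand_eye"])
    d=np.c_[(c[:,0]-cx)/f,-(c[:,1]-cy)/f,-np.ones(len(c))]@H[:3,:3].T;p=H[:3,3]
    P=p+d*((21-p[2])/d[:,2])[:,None]
    s=least_squares(lambda v:np.hypot(P[:,0]-v[0],P[:,1]-v[1])-50,[115,0],loss="soft_l1");print("biscuit on server x,y(left+)",s.x[0].round(1),-s.x[1].round(1),"rms",np.sqrt((s.fun**2).mean()).round(2),len(c))
E
python3 -c "
from h import *
onblade();go([455,225,190],.236,-.03)"
```

```text
biscuit on server x,y(left+) 125.6 3.3 rms 0.56 295
shift units [2.28, -10.62, 0.09] mm 434.3 turn units [-0.03, 0.03, -0.0] t 14.3
```

```bash
python3 -m jog '[[0.02,-0.1,0,0,0,0,0],[0.04,-0.2,0,0,0,0,0],[0.06,-0.29,0,0,0,0,0],[0.08,-0.39,0,0,0,0,0],[0.11,-0.49,0,0,0,0,0],[0.13,-0.59,0,0,0,0,0],[0.13,-0.59,0,0,0,0,0],[0.13,-0.59,0,0,0,0,0],[0.13,-0.59,0,0,0,0,0],[0.13,-0.59,0,0,0,0,0],[0.13,-0.59,0,0,0,0,0],[0.13,-0.59,0,0,0,0,0],[0.13,-0.59,0,0,0,0,0],[0.13,-0.59,0,0,0,0,0],[0.13,-0.59,0,0,0,0,0],[0.13,-0.59,0,0,0,0,0],[0.13,-0.59,0,0,0,0,0],[0.13,-0.59,0,0,0,0,0]]' >/dev/null; python3 -m jog '[[0.11,-0.49,0,0,0,0,0],[0.08,-0.39,0,0,0,0,0],[0.06,-0.29,0,0,0,0,0],[0.04,-0.2,0,0,0,0,0],[0.02,-0.1,0,0,0,0,0],[0,0,0,0,0,0,0]]'; python3 - <<'E'
from h import *
where();onblade()
for n in("scene","side"):
    optics.get_image(n)
    for t,z in(("dark_biscuit",17),("plate",10)):
        for d in optics.masks_of(t,n)[:1]:print(n,t,d["conf"].__round__(2),ray(n,cen(d["pixels"]),z).round(1),d["extent"])
E
```

```text
t: 16.7
ee_pos: [456.5, 225.1, 194.1]
orientation: [-3.114, -0.369, -0.043]
ft_force: [0.6, 0.4, -2.6]
width: 20.0
grasp_force: 30.0
tcp [456.5 225.1 194.1] yaw 0.236 pitch -0.028 roll -0.002 w 20.0 F [ 0.6  0.4 -2.6] gf 30.0 t 16.7
biscuit on server x,y(left+) 125.8 3.3 rms 0.45 293
scene dark_biscuit 0.87 [[597.  267.7  17. ]] [358.9, 301.8, 39.1, 39.2]
scene plate 0.9 [[608.2 280.1  10. ]] [358.9, 302.5, 81.5, 77.8]
side dark_biscuit 0.95 [[590.6 267.1  17. ]] [235.8, 241.6, 28.5, 23.1]
side plate 0.7 [[590.6 271.6  10. ]] [234.6, 242.9, 63.5, 43.6]
```

```bash
python3 - <<'E'
from h import *
from scipy.optimize import least_squares
for n in("scene","side","wrist"):
    im=cv2.imread({"scene":"pics/scene0.png","side":"pics/side0.png","wrist":"pics/w1.png"}[n])[:,:,::-1].copy()
    C=cam(n,dict(ee_pos=np.array([424.6,-2.2,222.8]),orientation=np.array([3.133,.238,0]))) 
    u,v=proj(n,[[591,267,17]],C)[0].astype(int)
    hsv=cv2.cvtColor(im,cv2.COLOR_RGB2HSV)
    m=((hsv[...,2]<130)&(hsv[...,1]>80)).astype(np.uint8)
    w=np.zeros_like(m);k=28 if n!="wrist" else 85;w[max(0,v-k):v+k,u-k:u+k]=1;m*=w
    m=cv2.morphologyEx(m,cv2.MORPH_CLOSE,np.ones((7,7)))
    c=max(cv2.findContours(m,cv2.RETR_EXTERNAL,cv2.CHAIN_APPROX_NONE)[0],key=len)[:,0];c=c[c[:,1]>3]
    P=ray(n,c,14,C)
    s=least_squares(lambda q:np.hypot(P[:,0]-q[0],P[:,1]-q[1])-q[2],[591,267,50],loss="soft_l1");print(n,len(c),s.x.round(1),np.sqrt((s.fun**2).mean()).round(2))
E
```

```text
scene 106 [592.3 264.7  47.8] 0.82
side 85 [585.6 257.2 120.9] 7.89
wrist 118 [592.7 263.9  49.1] 0.35
```

```bash
python3 -c "
from h import *
gotip([624.7,269.4,30],.236,.15)"
```

```text
tcp target [468.7 231.9  85.6]
shift units [0.25, -0.11, 2.72] mm 109.4 turn units [-0.02, -1.7, -0.01] t 17.05
```

```bash
python3 -m jog '[[0.05,-0.02,0.1,0,0,0,0],[0.05,-0.02,0.2,0,0,0,0],[0.05,-0.02,0.3,0,0,0,0],[0.05,-0.02,0.4,0,0,0,0],[0.05,-0.03,0.4,0,0,0,0],[0,0,0.4,0,0,0,0],[0,0,0.4,0,0,0,0],[0,0,0.3,0,0,0,0],[0,0,0.15,0,0,0,0],[0,0,0.07,0,-0.1,0,0],[0,0,0,0,-0.2,0,0],[0,0,0,0,-0.3,0,0],[0,0,0,0,-0.3,0,0],[0,0,0,0,-0.3,0,0],[0,0,0,0,-0.3,0,0],[0,0,0,0,-0.2,0,0],[0,0,0,0,0,0,0]]'; python3 -c "
from h import *
where();onblade();gotip([624.7,269.4,19],.236,.15)"
```

```text
t: 18.75
ee_pos: [469.4, 232.8, 86.0]
orientation: [3.096, 0.366, -0.231]
ft_force: [0.5, -0.3, -3.0]
width: 20.1
grasp_force: 30.0
tcp [469.4 232.8  86. ] yaw 0.236 pitch 0.149 roll -0.002 w 20.1 F [ 0.5 -0.3 -3. ] gf 30.0 t 18.75
biscuit on server x,y(left+) 125.6 3.4 rms 0.31 293
tcp target [468.7 231.9  74.6]
shift units [0.03, 0.02, 0.28] mm 11.3 turn units [-0.02, -0.01, -0.0] t 18.8
```

```bash
python3 -m jog '[[0.01,0.01,0.1,0,0,0,0],[0.01,0.01,0.1,0,0,0,0],[0.01,0,0.08,0,0,0,0],[0,0,0,0,0,0,0]]'; python3 -m jog '[[0.004,0,0.025,0,0,0,0],[0,0,0,0,0,0,0]]';python3 -m jog '[[0.004,0,0.025,0,0,0,0],[0,0,0,0,0,0,0]]'; python3 -c "
from h import *
where();onblade();gotip([624.7,269.4,17],.236,.2)"
```

```text
t: 19.2
ee_pos: [467.5, 231.3, 73.8]
orientation: [3.095, 0.367, -0.234]
ft_force: [-0.2, 0.4, -3.4]
width: 20.2
grasp_force: 30.0
t: 19.4
ee_pos: [468.0, 231.6, 73.3]
orientation: [3.096, 0.367, -0.233]
ft_force: [-1.3, -0.4, -3.2]
width: 19.7
grasp_force: 30.0
t: 19.6
ee_pos: [468.1, 231.6, 72.3]
orientation: [3.096, 0.367, -0.232]
ft_force: [0.3, 1.3, -2.8]
width: 19.8
grasp_force: 30.0
tcp [468.1 231.6  72.3] yaw 0.236 pitch 0.15 roll -0.002 w 19.8 F [ 0.3  1.3 -2.8] gf 30.0 t 19.6
biscuit on server x,y(left+) 125.7 3.3 rms 0.24 293
tcp target [471.6 232.6  80.6]
shift units [0.06, -0.0, -0.22] mm 9.0 turn units [-0.02, -0.48, -0.0] t 19.65
```

```bash
python3 -m jog '[[0.015,0,-0.055,0,-0.12,0,0],[0.015,0,-0.055,0,-0.12,0,0],[0.015,0,-0.055,0,-0.12,0,0],[0.015,0,-0.055,0,-0.12,0,0],[0,0,0,0,0,0,0]]'; python3 -c "
from h import *
where();onblade();gotip([624.7,269.4,17],.236,.25)"
```

```text
t: 20.15
ee_pos: [472.7, 232.7, 80.9]
orientation: [3.084, 0.365, -0.309]
ft_force: [1.1, -0.7, -1.4]
width: 19.7
grasp_force: 30.0
tcp [472.7 232.7  80.9] yaw 0.236 pitch 0.199 roll -0.002 w 19.7 F [ 1.1 -0.7 -1.4] gf 30.0 t 20.15
biscuit on server x,y(left+) 125.7 3.3 rms 0.24 293
tcp target [474.8 233.4  88.4]
shift units [0.03, -0.01, -0.2] mm 8.1 turn units [-0.02, -0.48, -0.0] t 20.2
```

```bash
python3 -m jog '[[0.008,0,-0.05,0,-0.12,0,0],[0.008,0,-0.05,0,-0.12,0,0],[0,0,0,0,0,0,0]]'; python3 -c "
from h import *
where();onblade()"
```

```text
t: 20.5
ee_pos: [473.9, 233.0, 84.6]
orientation: [3.077, 0.364, -0.348]
ft_force: [-0.8, -0.2, -2.7]
width: 19.5
grasp_force: 30.0
tcp [473.9 233.   84.6] yaw 0.236 pitch 0.225 roll -0.002 w 19.5 F [-0.8 -0.2 -2.7] gf 30.0 t 20.5
biscuit on server x,y(left+) 125.7 3.3 rms 0.25 293
```

```bash
python3 -m jog '[[0.008,0,-0.05,0,-0.12,0,0],[0,0,0,0,0,0,0]]'; python3 -c "
from h import *
where();onblade()"
```

```text
t: 20.75
ee_pos: [474.4, 233.1, 86.4]
orientation: [3.073, 0.364, -0.367]
ft_force: [0.2, -1.0, -1.9]
width: 20.1
grasp_force: 30.0
tcp [474.4 233.1  86.4] yaw 0.236 pitch 0.238 roll -0.002 w 20.1 F [ 0.2 -1.  -1.9] gf 30.0 t 20.75
biscuit on server x,y(left+) 125.7 3.3 rms 0.25 293
```

```bash
python3 -m jog '[[-0.2,0,0.048,0,0,0,0],[0,0,0,0,0,0,0]]'; python3 -c "
from h import *
where();onblade()"
```

```text
t: 21.0
ee_pos: [464.4, 230.5, 86.1]
orientation: [3.072, 0.364, -0.37]
ft_force: [-0.4, 0.1, -2.9]
width: 19.5
grasp_force: 30.0
tcp [464.4 230.5  86.1] yaw 0.236 pitch 0.24 roll -0.002 w 19.5 F [-0.4  0.1 -2.9] gf 30.0 t 21.0
biscuit on server x,y(left+) 128.4 3.3 rms 0.3 283
```

```bash
python3 -c "
from h import *
gotip([627.1,270,17],.236,.24);gotip([627.1,270,17],.236,.27)"
```

```text
tcp target [476.5 233.8  86.8]
shift units [0.29, -0.01, -0.09] mm 12.0 turn units [-0.02, -0.01, 0.0] t 21.05
tcp target [478.7 234.3  91.4]
shift units [0.31, -0.01, -0.21] mm 15.1 turn units [-0.02, -0.3, 0.0] t 21.05
```

```bash
python3 -m jog '[[0.04,0,-0.012,0,0,0,0],[0.05,0,-0.015,0,0,0,0],[0.05,0,-0.015,0,0,0,0],[0.05,0,-0.015,0,0,0,0],[0.05,0,-0.012,0,0,0,0],[0.04,0,-0.01,0,0,0,0],[0.01,0,-0.005,0,0,0,0],[0,0,0,0,0,0,0],[0.006,0,-0.03,0,-0.08,0,0],[0,0,0,0,0,0,0]]'; python3 -c "
from h import *
where();onblade()"
```

```text
t: 22.05
ee_pos: [478.5, 234.1, 88.1]
orientation: [3.07, 0.364, -0.38]
ft_force: [1.0, -0.2, -3.1]
width: 19.7
grasp_force: 30.0
tcp [478.5 234.1  88.1] yaw 0.236 pitch 0.246 roll -0.002 w 19.7 F [ 1.  -0.2 -3.1] gf 30.0 t 22.05
biscuit on server x,y(left+) 128.5 3.2 rms 0.25 283
```

```bash
python3 -m jog '[[0.006,0,-0.03,0,-0.08,0,0],[0,0,0,0,0,0,0]]'; python3 -c "
from h import *
where();onblade()"
```

```text
t: 22.3
ee_pos: [479.0, 234.2, 89.1]
orientation: [3.068, 0.363, -0.393]
ft_force: [0.8, 0.2, -3.2]
width: 19.8
grasp_force: 30.0
tcp [479.  234.2  89.1] yaw 0.236 pitch 0.254 roll -0.002 w 19.8 F [ 0.8  0.2 -3.2] gf 30.0 t 22.3
biscuit on server x,y(left+) 128.5 3.2 rms 0.26 284
```

```bash
python3 -m jog '[[0.003,0,-0.03,0,-0.08,0,0],[0,0,0,0,0,0,0]]'; python3 -c "
from h import *
onblade()"; python3 -m jog '[[0.003,0,-0.03,0,-0.08,0,0],[0,0,0,0,0,0,0]]'; python3 -c "
from h import *
where();onblade()"
```

```text
t: 22.55
ee_pos: [479.4, 234.3, 90.3]
orientation: [3.065, 0.363, -0.406]
ft_force: [0.4, -0.4, -3.1]
width: 20.0
grasp_force: 30.0
biscuit on server x,y(left+) 128.6 3.2 rms 0.26 283
t: 22.8
ee_pos: [479.8, 234.3, 91.4]
orientation: [3.062, 0.363, -0.418]
ft_force: [0.6, 0.4, -2.2]
width: 20.1
grasp_force: 30.0
tcp [479.8 234.3  91.4] yaw 0.236 pitch 0.271 roll -0.002 w 20.1 F [ 0.6  0.4 -2.2] gf 30.0 t 22.8
biscuit on server x,y(left+) 128.6 3.2 rms 0.26 283
```

```bash
python3 -m jog '[[-0.1,0,0.027,0,0,0,0],[0,0,0,0,0,0,0]]'; python3 -c "
from h import *
where();onblade()"
```

```text
t: 23.05
ee_pos: [474.7, 233.0, 91.2]
orientation: [3.062, 0.363, -0.42]
ft_force: [0.2, -0.3, -2.9]
width: 20.2
grasp_force: 30.0
tcp [474.7 233.   91.2] yaw 0.236 pitch 0.272 roll -0.002 w 20.2 F [ 0.2 -0.3 -2.9] gf 30.0 t 23.05
biscuit on server x,y(left+) 129.2 3.3 rms 0.26 283
```

```bash
python3 -m jog '[[0.05,0,-0.015,0,0,0,0],[0.05,0,-0.013,0,0,0,0],[0.003,0,-0.03,0,-0.08,0,0],[0,0,0,0,0,0,0]]'; python3 -c "
from h import *
onblade()"; python3 -m jog '[[0.003,0,-0.03,0,-0.08,0,0],[0,0,0,0,0,0,0]]'; python3 -c "
from h import *
where();onblade()"
```

```text
t: 23.5
ee_pos: [480.4, 234.5, 92.5]
orientation: [3.06, 0.362, -0.431]
ft_force: [0.5, -0.1, -2.7]
width: 20.1
grasp_force: 30.0
biscuit on server x,y(left+) 129.3 3.2 rms 0.24 280
t: 23.75
ee_pos: [480.7, 234.5, 93.7]
orientation: [3.057, 0.362, -0.444]
ft_force: [-0.2, -0.1, -2.3]
width: 19.9
grasp_force: 30.0
tcp [480.7 234.5  93.7] yaw 0.236 pitch 0.288 roll -0.002 w 19.9 F [-0.2 -0.1 -2.3] gf 30.0 t 23.75
biscuit on server x,y(left+) 129.4 3.2 rms 0.23 280
```

```bash
python3 -m jog '[[0.003,0,-0.03,0,-0.08,0,0],[0,0,0,0,0,0,0]]'; python3 -c "
from h import *
where();onblade()"
```

```text
t: 24.0
ee_pos: [481.1, 234.6, 94.8]
orientation: [3.054, 0.362, -0.456]
ft_force: [-0.1, -0.2, -1.5]
width: 20.1
grasp_force: 30.0
tcp [481.1 234.6  94.8] yaw 0.236 pitch 0.296 roll -0.002 w 20.1 F [-0.1 -0.2 -1.5] gf 30.0 t 24.0
biscuit on server x,y(left+) 129.4 3.2 rms 0.23 280
```

```bash
python3 -m jog '[[-0.1,0,0.028,0,0,0,0],[-0.1,0,0.028,0,0,0,0],[-0.1,0,0.028,0,0,0,0],[0,0,0,0,0,0,0]]'; python3 - <<'E'
from h import *
where();onblade()
s=optics.get_image("side");u,v=proj("side",[[580,260,20]])[0].astype(int)
cv2.imwrite("pics/s7.png",cv2.resize(s[v-45:v+45,u-70:u+70],(800,514),interpolation=cv2.INTER_CUBIC)[:,:,::-1])
for n in("side","scene"):
    optics.get_image(n)
    for d in optics.masks_of("golden_biscuit",n)[:1]:print(n,d["conf"].__round__(2),ray(n,cen(d["pixels"]),32).round(1))
E
```

```text
t: 24.45
ee_pos: [467.9, 231.4, 95.0]
orientation: [3.053, 0.362, -0.457]
ft_force: [-0.2, -0.2, -2.3]
width: 20.1
grasp_force: 30.0
tcp [467.9 231.4  95. ] yaw 0.236 pitch 0.297 roll -0.002 w 20.1 F [-0.2 -0.2 -2.3] gf 30.0 t 24.45
biscuit on server x,y(left+) 130.6 3.2 rms 0.27 276
side 0.86 [[588.7 273.3  32. ]]
scene 0.92 [[580.1 263.1  32. ]]
```

View pics/s7.png

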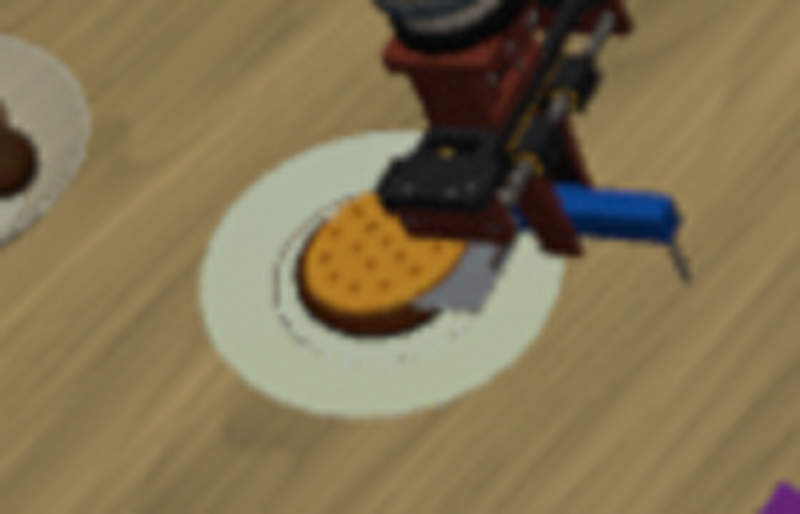

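The side crop shows the golden disc still riding on the blade, tilted, slightly behind the dark disc whose rim shows at left (300,280). It came back with the blade, so a steeper tilt is needed.

```bash
python3 -c "
from h import *
gotip([627.5,269.8,20],.236,.297);gotip([627.5,269.8,17.5],.236,.34)"
```

```text
tcp target [481.1 234.6  98.5]
shift units [0.27, 0.0, -0.17] mm 12.9 turn units [-0.02, -0.01, 0.0] t 24.75
tcp target [484.5 235.4 102.4]
shift units [0.33, 0.0, -0.29] mm 17.6 turn units [-0.02, -0.42, 0.0] t 24.75
```

```bash
python3 -m jog '[[0,0,-0.08,0,0,0,0],[0.05,0,-0.016,0,0,0,0],[0.07,0,-0.022,0,0,0,0],[0.07,0,-0.022,0,0,0,0],[0.06,0,-0.018,0,0,0,0],[0.04,0,-0.012,0,0,0,0],[0,0,0,0,0,0,0]]'; python3 -c "
from h import *
where();onblade();gotip([627.5,269.8,17],.236,.32)"
```

```text
t: 25.45
ee_pos: [481.7, 234.8, 98.0]
orientation: [3.054, 0.362, -0.456]
ft_force: [-0.3, -0.4, -2.7]
width: 19.7
grasp_force: 30.0
tcp [481.7 234.8  98. ] yaw 0.236 pitch 0.296 roll -0.002 w 19.7 F [-0.3 -0.4 -2.7] gf 30.0 t 25.45
biscuit on server x,y(left+) 130.7 3.2 rms 0.26 275
tcp target [482.9 235.   99. ]
shift units [0.03, 0.0, -0.03] mm 1.7 turn units [-0.02, -0.22, 0.0] t 25.5
```

```bash
python3 -m jog '[[0.015,0,-0.015,0,-0.12,0,0],[0.015,0,-0.015,0,-0.12,0,0],[0,0,0,0,0,0,0]]'; python3 -c "
from h import *
where();onblade()"; python3 -m jog '[[0.004,0,-0.047,0,-0.12,0,0],[0,0,0,0,0,0,0]]'; python3 -c "
from h import *
where();onblade();gotip([627.5,269.8,17],.236,.345)"
```

```text
t: 25.8
ee_pos: [483.4, 235.2, 98.8]
orientation: [3.045, 0.361, -0.494]
ft_force: [0.1, -0.5, -2.4]
width: 19.8
grasp_force: 30.0
tcp [483.4 235.2  98.8] yaw 0.236 pitch 0.322 roll -0.002 w 19.8 F [ 0.1 -0.5 -2.4] gf 30.0 t 25.8
biscuit on server x,y(left+) 130.9 3.2 rms 0.23 275
t: 26.05
ee_pos: [484.0, 235.4, 100.8]
orientation: [3.041, 0.36, -0.513]
ft_force: [-0.2, 0.1, -2.9]
width: 19.9
grasp_force: 30.0
tcp [484.  235.4 100.8] yaw 0.236 pitch 0.334 roll -0.002 w 19.9 F [-0.2  0.1 -2.9] gf 30.0 t 26.05
biscuit on server x,y(left+) 131.2 3.2 rms 0.23 273
tcp target [484.9 235.5 102.7]
shift units [0.01, 0.0, -0.05] mm 2.2 turn units [-0.02, -0.11, 0.0] t 26.1
```

```bash
python3 -m jog '[[0.004,0,-0.03,0,-0.1,0,0],[0,0,0,0,0,0,0]]'; python3 -c "
from h import *
where();onblade()"; python3 -m jog '[[-0.1,0,0.035,0,0,0,0],[-0.1,0,0.035,0,0,0,0],[0,0,0,0,0,0,0]]'; python3 -c "
from h import *
where();onblade()"
```

```text
t: 26.3
ee_pos: [484.5, 235.5, 101.8]
orientation: [3.037, 0.36, -0.529]
ft_force: [0.9, 0.9, -2.8]
width: 20.1
grasp_force: 30.0
tcp [484.5 235.5 101.8] yaw 0.236 pitch 0.345 roll -0.002 w 20.1 F [ 0.9  0.9 -2.8] gf 30.0 t 26.3
biscuit on server x,y(left+) 131.5 3.2 rms 0.23 273
t: 26.65
ee_pos: [475.0, 233.1, 101.8]
orientation: [3.036, 0.36, -0.53]
ft_force: [0.2, -0.0, -2.4]
width: 19.7
grasp_force: 30.0
tcp [475.  233.1 101.8] yaw 0.236 pitch 0.345 roll -0.002 w 19.7 F [ 0.2 -0.  -2.4] gf 30.0 t 26.65
biscuit on server x,y(left+) 139.5 3.1 rms 0.22 244
```

```bash
python3 -m jog '[[-0.1,0,0.035,0,0,0,0],[-0.1,0,0.035,0,0,0,0],[-0.1,0,0.035,0,0,0,0],[-0.1,0,0.035,0,0,0,0],[0,0,0,0,0,0,0]]'; python3 -c "
from h import *
where();onblade()"; python3 -m jog '[[-0.1,0,0.035,0,0,0,0],[-0.1,0,0.035,0,0,0,0],[-0.1,0,0.035,0,0,0,0],[-0.1,0,0.035,0,0,0,0],[0,0,0,0,0,0,0]]';  python3 - <<'E'
from h import *
where();onblade()
s=optics.get_image("side");u,v=proj("side",[[580,260,20]])[0].astype(int)
cv2.imwrite("pics/s8.png",cv2.resize(s[v-45:v+45,u-70:u+70],(800,514),interpolation=cv2.INTER_CUBIC)[:,:,::-1])
for n in("side","scene"):
    optics.get_image(n)
    for d in optics.masks_of("golden_biscuit",n)[:1]:print(n,d["conf"].__round__(2),ray(n,cen(d["pixels"]),31).round(1))
E
```

```text
t: 27.2
ee_pos: [458.6, 229.2, 101.9]
orientation: [3.036, 0.36, -0.53]
ft_force: [0.1, -0.2, -2.2]
width: 20.0
grasp_force: 30.0
tcp [458.6 229.2 101.9] yaw 0.236 pitch 0.345 roll -0.002 w 20.0 F [ 0.1 -0.2 -2.2] gf 30.0 t 27.2
biscuit on server x,y(left+) 155.5 3.1 rms 0.18 187
t: 27.75
ee_pos: [442.2, 225.2, 102.0]
orientation: [3.036, 0.36, -0.53]
ft_force: [0.5, -0.4, -2.5]
width: 20.1
grasp_force: 30.0
tcp [442.2 225.2 102. ] yaw 0.236 pitch 0.345 roll -0.002 w 20.1 F [ 0.5 -0.4 -2.5] gf 30.0 t 27.75
biscuit on server x,y(left+) 77.5 3.2 rms 7.24 123
side 0.58 [[596.  270.8  31. ]]
scene 0.89 [[591.7 266.5  31. ]]
```

```bash
python3 -m jog '[[-0.13,0,0.045,0,0,0,0],[-0.13,0,0.045,0,0,0,0],[-0.13,0,0.045,0,0,0,0],[-0.13,0,0.045,0,0,0,0],[-0.13,0,0.045,0,0,0,0],[-0.13,0,0.045,0,0,0,0],[-0.13,0,0.045,0,0,0,0],[-0.13,0,0.045,0,0,0,0],[-0.13,0,0.045,0,0,0,0],[-0.13,0,0.045,0,0,0,0],[-0.13,0,0.045,0,0,0,0],[-0.13,0,0.0,0,0,0,0],[-0.1,0,-0.15,0,0,0,0],[0,0,-0.4,0,0,0,0],[0,0,-0.7,0,0.5,0,0],[0,0,-0.7,0,0.8,0,0],[0,0,-0.3,0,0.8,0,0],[0,0,0,0,0.8,0,0],[0,0,0,0,0.4,0,0]]';  python3 - <<'E'
from h import *
where()
for n in("side","scene"):
    optics.get_image(n)
    for t,z in(("golden_biscuit",29),("dark_biscuit",14),("plate",8)):
        for d in optics.masks_of(t,n)[:1]:print(n,t,d["conf"].__round__(2),ray(n,cen(d["pixels"]),z).round(1),np.round(d["extent"],1))
E
```

```text
t: 29.95
ee_pos: [402.0, 215.4, 192.7]
orientation: [-3.117, -0.369, -0.008]
ft_force: [-0.0, -0.4, -1.1]
width: 19.6
grasp_force: 30.0
tcp [402.  215.4 192.7] yaw 0.236 pitch -0.005 roll -0.003 w 19.6 F [-0.  -0.4 -1.1] gf 30.0 t 29.95
side golden_biscuit 0.77 [[592.9 267.4  29. ]] [237.2 236.6  35.3  25.7]
side dark_biscuit 0.53 [[559.8 292.9  14. ]] [239.8 252.3  11.8   5.7]
side plate 0.92 [[590.3 275.4   8. ]] [236.1 241.4  63.1  48. ]
scene golden_biscuit 0.74 [[592.2 267.4  29. ]] [358.2 298.6  36.6  41.1]
scene dark_biscuit 0.56 [[638.2 256.4  14. ]] [344.1 309.9  -0.8   0.9]
scene plate 0.83 [[594.7 269.9   8. ]] [357.6 301.4  82.4  78.7]
```

```bash
python3 - <<'E'
from h import *
from scipy.optimize import least_squares
im=optics.get_image("scene");hsv=cv2.cvtColor(im,cv2.COLOR_RGB2HSV);u,v=proj("scene",[[592,266,29]])[0].astype(int)
m=((hsv[...,0]>8)&(hsv[...,0]<32)&(hsv[...,1]>115)&(hsv[...,2]>120)).astype(np.uint8);w=np.zeros_like(m);w[v-28:v+28,u-28:u+28]=1;m*=w
m=cv2.morphologyEx(m,cv2.MORPH_CLOSE,np.ones((7,7)))
c=max(cv2.findContours(m,cv2.RETR_EXTERNAL,cv2.CHAIN_APPROX_NONE)[0],key=len)[:,0]
for z in(26,29,35):
    P=ray("scene",c,z);s=least_squares(lambda q:np.hypot(P[:,0]-q[0],P[:,1]-q[1])-q[2],[591,267,50]);print(z,s.x.round(1),np.sqrt((s.fun**2).mean()).round(2))
go([435,0,192.7],.1,0);go([435,0,33],.1,0)
E
```

```text
26 [591.4 265.6  48.3] 0.71
29 [592.4 266.2  48.1] 0.7
35 [594.3 267.6  47.8] 0.7
shift units [-0.47, 5.43, -0.05] mm 218.0 turn units [-0.02, -0.0, 1.29] t 30.4
shift units [-0.48, 5.44, 3.95] mm 269.4 turn units [-0.02, -0.0, 1.29] t 30.4
```

```bash
python3 -m jog '[[-0.05,0.5,0,0,0,0,0],[-0.07,0.8,0,0,0,0,0],[-0.08,0.9,0,0,0,0,0],[-0.08,0.9,0,0,0,0,0],[-0.08,0.9,0,0,0,0,0],[-0.08,0.9,0,0,0,0,0],[-0.04,0.5,0,0,0,0.5,0],[0,0,0.5,0,0,0.8,0],[0,0,0.8,0,0,0,0],[0,0,0.8,0,0,0,0],[0,0,0.8,0,0,0,0],[0,0,0.6,0,0,0,0],[0,0,0.2,0,0,0,0],[0,0,0,0,0,0,0]]';  python3 - <<'E'
from h import *
o=where();go([435,0,31],.1,0)
E
```

```text
t: 31.8
ee_pos: [433.7, 1.3, 42.0]
orientation: [-3.135, -0.156, 0.003]
ft_force: [0.9, 0.4, -1.0]
width: 20.0
grasp_force: 30.0
tcp [433.7   1.3  42. ] yaw 0.099 pitch 0.002 roll -0.003 w 20.0 F [ 0.9  0.4 -1. ] gf 30.0 t 31.8
shift units [0.03, 0.04, 0.28] mm 11.2 turn units [-0.02, 0.02, -0.01] t 31.8
```

Lower in small steps until contact, then release.

```bash
python3 -m jog '[[0,0,0.1,0,0,0,0],[0,0,0.1,0,0,0,0],[0,0,0,0,0,0,0]]'; python3 -m jog '[[0,0,0.04,0,0,0,0],[0,0,0,0,0,0,0]]'; python3 -m jog '[[0,0,0.035,0,0,0,0],[0,0,0,0,0,0,0],[0,0,0,0,0,0,0]]'
```

```text
t: 32.1
ee_pos: [434.7, 1.4, 35.4]
orientation: [-3.136, -0.156, -0.003]
ft_force: [0.6, -0.0, -1.3]
width: 19.7
grasp_force: 30.0
t: 32.3
ee_pos: [434.5, 1.4, 33.6]
orientation: [-3.135, -0.156, -0.002]
ft_force: [0.1, 0.0, -1.5]
width: 19.9
grasp_force: 30.0
t: 32.6
ee_pos: [434.6, 1.4, 32.2]
orientation: [-3.135, -0.156, -0.002]
ft_force: [-0.0, -0.5, 1.7]
width: 19.6
grasp_force: 30.0
```

```bash
python3 -m jog '[[0,0,0.012,0,0,0,0],[0,0,0,0,0,0,0],[0,0,0,0,0,0,0.5],[0,0,0,0,0,0,1],[0,0,0,0,0,0,1],[0,0,0,0,0,0,1],[0,0,0,0,0,0,1],[0,0,0,0,0,0,1],[0,0,0,0,0,0,1],[0,0,0,0,0,0,1],[0,0,0,0,0,0,1],[0,0,0,0,0,0,1]]'; python3 -m jog '[[0,0,-0.3,0,0,0,1],[0,0,-0.7,0,0,0,1],[0,0,-0.9,0,0,0,1],[0,0,-0.9,0,0,0,1],[0,0,-0.9,0,0,0,1],[0,0,-0.9,0,0,0,1],[0,0,-0.5,0,0,0,1],[0,0,0,0,0,0,1]]'; python3 - <<'E'
from h import *
o=where()
for n in("side","scene"):
    optics.get_image(n)
    for t,z in(("golden_biscuit",29),("server",10),("mug",45),("remote",18),("candle",40)):
        for d in optics.masks_of(t,n)[:3 if t=="server" else 1]:print(n,t,d["conf"].__round__(2),ray(n,cen(d["pixels"]),z).round(1),np.round(d["extent"],1))
im=optics.get_image("wrist");hsv=cv2.cvtColor(im,cv2.COLOR_RGB2HSV)
b=((hsv[...,0]>100)&(hsv[...,0]<125)&(hsv[...,1]>140)&(hsv[...,2]>60)).astype(np.uint8);b[:, :260]=0;b[:,380:]=0;b[260:]=0
r=cv2.minAreaRect(np.argwhere(b)[:,::-1].astype(np.float32));C=cam("wrist",o);bp=cv2.boxPoints(r);print("handle top",ray("w",bp,62,C).round(1))
E
```

```text
t: 33.8
ee_pos: [434.3, 1.4, 31.5]
orientation: [-3.135, -0.156, -0.001]
ft_force: [-0.5, -0.1, -0.0]
width: 88.2
grasp_force: 0.0
t: 34.6
ee_pos: [435.9, 0.9, 239.1]
orientation: [-3.136, -0.156, -0.012]
ft_force: [0.8, -0.0, 0.6]
width: 87.7
grasp_force: 0.0
tcp [435.9   0.9 239.1] yaw 0.1 pitch -0.008 roll -0.001 w 87.7 F [ 0.8 -0.   0.6] gf 0.0 t 34.6
side golden_biscuit 0.97 [[590.  267.7  29. ]] [236.4 236.2  32.4  23.8]
side server 0.94 [[227.  284.8  10. ]] [332.6 300.5  77.9  42.8]
side server 0.69 [[ 316.2 -404.4   10. ]] [402.1 158.   22.9  17.6]
side server 0.56 [[506.7   2.3  10. ]] [305.4 203.1  64.7  28.9]
side mug 0.97 [[802.5 -14.6  45. ]] [240.9 162.   24.4  33.4]
side remote 0.96 [[420.  505.4  18. ]] [229.6 322.1  49.1  34.9]
side candle 0.89 [[ 415.3 -523.4   40. ]] [395.5 126.4  15.4  27.9]
scene golden_biscuit 0.71 [[592.2 266.6  29. ]] [357.3 296.6  34.8  43. ]
scene server 0.86 [[232.1 287.7  10. ]] [455.6 217.5  69.5  70.2]
scene server 0.7 [[ 252.1 -423.    10. ]] [291.8 100.1  48.5  47.7]
scene server 0.67 [[509.8   8.4  10. ]] [316.7 212.2  67.2  71. ]
scene mug 0.56 [[797.7 -14.   45. ]] [227.3 266.4  45.2  43.7]
scene remote 0.67 [[431.8 501.8  18. ]] [474.  327.5  58.6  56.7]
scene candle 0.92 [[ 413.2 -523.2   40. ]] [237.9 104.6  21.   29. ]
handle top [[464.4  12.5  62. ]
 [466.   -3.9  62. ]
 [374.9 -13.5  62. ]
 [373.1   4.   62. ]]
```

All bystanders are where they were, the server is standing level, and the biscuit is centred, so I'm handing in.

```bash
python3 -c "
from workcell import ctrl
print(ctrl.close_job())"
```

```text
the job is handed in; nothing more can be done
None
```

The golden biscuit lies flat on the dark one, within about 2 mm of centre by the cameras; the server stands on the table clear of the plate and released, the mug, remote and candle did not move, and the job was handed in at about 35 s (the hand-in gave no verdict).

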